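Hold a spring clip open around a card's edge

ROBOT

A 6-joint arm with a two-finger parallel gripper is mounted at the origin on the work surface. World frame = base frame: x ahead of the robot, y to its left, z up, the work surface at z = 0. Lengths are in m, angles in rad, forces in N, time in s.
With the tool pointing down it reaches from about 0.4 to 0.925 m from the base axis. Payload 12.5 kg.
Tool frame: the origin (TCP) lies on the centre line of the jaws, within the pads' length; the fingertips stand 22 mm ahead of it and the grasp point (between the pads) lies 3 mm ahead of it; z points along the fingers, y is the line along which they close (so a half turn about z gives the same grasp; the last joint's range is limited). The gripper opens to 95 mm and grips with 3 to 60 N. Pads are 20 mm wide; open, the fingers measure 119 mm over their backs; the gripper's body (75 mm by 180 mm) begins 59 mm behind the grasp point.
Start: joints at [-1.265, 0.491, 1.559, -0, 1.092, -0.106], TCP at [0.25, -0.573, 0.237] pointing down, gripper open.
Joint ranges: [-3.1, 3.1], [-0.84, 2.19], [0.05, 2.79], [-1.13, 4.28], [0.06, 2.93], [-2.69, 2.69]. Speed limits (rad/s): [2.22, 2.22, 2.79, 3.14, 3.14, 3.14].

INTERFACE

Orientations are given as a unit quaternion [w, x, y, z].
In Python, from cell import telemetry, viewer, robot, recognise gives the robot as it stands.
- The arm moves only by the tool apply_moves, never from a script. Its argument "steps" is one flat list of numbers, 7 for each row, row after row: the shift along the tool's x, y, z in m, then the turn, a rotation vector about the tool's x, y, z in units of 5 degrees (1.0 is 5 degrees), then the finger opening in m, from 0 to 0.0951. A call has 1 to 10 rows; each row is the pose to reach, as a shift and turn from the pose commanded when the call began, along the tool's axes at that moment; what a row does not reach only later rows make up. A row lasts 1/12 s, in which the tool goes at most 41.7 mm and 7.16 degrees, less where a joint would pass 70% of its speed; a pose out of reach is approached as far as the arm can. A call with a gripper value outside its range is refused whole. The fingers move at their own pace and stop on an object; the grip force is fixed at half the most. Time passes only in rows, so rows that repeat a pose let the fingers close. It gives the time, the measured TCP pose, the force, the opening and the grip force at its end, in the units of the state.
- telemetry.read_state(): the state, without advancing time (a new reading comes with each control period).
- viewer.grab_frame(name): name is "side" or "top"; returns the picture (400x640x3 uint8, red, green, blue); there is no depth.
- viewer.camera_model(name): a dict with "mtx" (3x3 intrinsics, pixels), "R" (3x3) and "t" (3): a world point X has camera coordinates R X + t. Camera axes: x right, y down, z forward; pixel columns grow to the right and rows downward; lengths in m; the calibration is good to about 2 mm. A picture is of the moment at which its call begins. camera_model takes no time and is no camera call.
- robot.hand_in(): hands the job in; it is judged then, once.
Trained networks look in the newest picture that a camera, given by its name, has taken for a name from the list of things; names that differ only in an ending like _2 or _b are one class to them, and where a whole thing is asked for, a point or a joint stands for the part that bears it (a point fixed in the world has none). Each returns a list of dicts, best first, with "conf" (0 to 1); they miss things now and then, are a little off and sometimes report something else, mostly with a low value. They report only what shows in the picture. A call takes as long as a camera call. They do not tell look-alikes from the thing itself.
- recognise(camera, query): "rect" ([left, top, right, bottom] in pixels, round what is visible of it).
The state is a dict: "time_s": time; "joints": joint angles; "dq": joint speeds; "joint_efforts": joint torques, N m; "ee_pos": TCP position; "eef_rot": TCP orientation; "ft_force": force on the tool from outside, world axes, zero at the start; "ft_torque": the same for the moment, N m; "grip_width": opening from 0.0 (shut) to 1.0 (fully open); "grip_force": force on a finger pad.
Only numpy, scipy, OpenCV 4.12 (cv2) and the standard library are available. Lean on these libraries where they do the work, as an engineer would, in place of code of your own. Each camera call takes 0.05 s, during which the arm holds its last target. There are 200 camera calls.

TASK

First move the dreidel that stands right in front of the free upright edge of the card in the wooden stand: put it in the steel coin dish and let it go. Then pick up the big steel spring clip by its two levers, squeeze it well open, and finish while still holding it there in the air, lying level, gaping around the middle of that upright edge: one jaw on each side of the card, both jaws at least a centimetre past the edge, and nothing of the clip touching card or stand, so that I can slip a photo in. Do not disturb the other things on the ledge.

Things in the scene. Friction and masses are not known exactly. Their poses are not given: they have to be found in the camera images.
- card_edge (a point): Middle of the free upright edge of a plain kraft-board card, 45 mm above the ledge. Its x axis points level from the edge into the card (away from the robot, more or less), z up, y to the left across the card. The card is rigid, 3 mm thick, 100 mm long and 70 mm high (from 10 to 80 mm above the ledge). The stand is fixed to the ledge.
- card_stand: The wooden stand with its card, one fixed piece; origin on the ledge under the card's free edge, axes as for card_edge. The wood is 70 mm long, 60 mm wide and 42 mm high and starts 47 mm behind the free edge; before that the card sticks out freely.
- clip_grip (a point): Big plain steel spring clip, like a clothes peg, lying loose on its side, shut, 44 mm tall. Point half-way between its two lever ends and half-way up (22 mm above its underside). x runs along the clip from levers to jaws, y to its left, z up along the pivot. Pivot 32 mm ahead (+x), jaw tips 82 mm ahead. Lever ends: upright round bars 6 mm thick, 24 mm to either side, 54 mm over both.
- clip: The same clip, 70 g; origin on the pivot at the underside, axes as for clip_grip. Squeezing the lever ends together opens the jaws: 4 N at first, 9 N at the stop, where the lever ends measure 29 mm over both. With them held between the fingers the pivot moves up to 6 mm forward as it opens; at the stop the jaw tips lie about 85 mm ahead of the lever ends.
- clip_left (a joint): How far each jaw has swung open: 0 shut, 0.35 rad at the stop (jaw tips then about 35 mm apart inside); both jaws always open alike. Open at 0.2 rad the tips are about 20 mm apart. The spring shuts it when released.
- tip_left (a point): Tip of the clip's left jaw (3 mm thick, +y side seen along clip_grip's x), half-way up; 50 mm ahead of the pivot when shut.
- tip_right (a point): Tip of the right jaw (-y side), likewise.
- dreidel_mid (a point): The dreidel that stands right in front of the card's free edge, on the robot's side; silicone, 45 g, loose. Point half-way up, 32 mm above its foot, on its axis. A 32 mm square body from 14 to 44 mm above its foot, a round stem 10 mm thick from 44 to 64 mm, a tapered foot 24 mm wide. Its x and y axes are square to the faces of the body. Axis 45 mm from the card's edge.
- dreidel: The same dreidel; origin under its foot.
- dish_in (a point): Centre of the inner floor of a round steel coin dish (loose, 300 g), 4 mm above the ledge. 128 mm wide at the rim, 20 mm high, inner floor 102 mm wide, a few flat coins stuck on the floor.
- dish: The same dish; origin under its centre.
- dreidel_b_mid (a point): A second dreidel of the same kind, upright, to the right of the stand: leave alone. Point half-way up.
- dreidel_c_mid (a point): A third dreidel of the same kind, upright, farther to the right: leave alone. Point half-way up.
- cup: White plastic cup 68 mm wide, 95 mm high: leave alone. Origin under its centre.
- jar: Glass jar 60 mm wide, 80 mm high, at the right: leave alone. Origin under its centre.
There are look-alikes about, which are no part of the job. What is shaped like the dreidel but blue or red is not meant.

How it is judged:
On the way, in this order (a step that is already met when the one before it is completed fails the run):
1. the dreidel lies or stands in the coin dish, let go (horizontal distance between dreidel_mid and dish_in below 0.05 m and height (world z) of dreidel_mid below 0.055 m and contact force between dreidel and dish above 0.05 N and contact force between dreidel and the fingers below 0.05 N and linear speed of dreidel below 0.03 m/s), for 0.2 s.
2. the clip is off the ledge, squeezed open in the fingers (value of joint clip_left above 0.2 rad and height (world z) of clip_grip above 0.03 m and contact force between clip and the fingers above 1 N), for 0.2 s.
At the end, for the whole second after the job is handed in: Dreidel at rest in the dish (within 50 mm of its centre, below 55 mm), let go. Fingers hold the clip open over 0.2 rad, level within 0.3 rad, jaw tips either side of the card (4 mm or more off its mid-plane), 8 to 45 mm past the edge, within 20 mm of mid height, not touching card or stand (all of step 1 and value of joint clip_left above 0.2 rad and x of tip_left in the frame of card_edge between 0.008 and 0.045 m and x of tip_right in the frame of card_edge between 0.008 and 0.045 m and y of tip_left in the frame of card_edge above 0.004 m and y of tip_right in the frame of card_edge below -0.004 m and z of tip_left in the frame of card_edge between -0.02 and 0.02 m and z of tip_right in the frame of card_edge between -0.02 and 0.02 m and angle between clip_grip's own z axis and vertical below 0.3 rad and contact force between clip and the fingers above 1 N and contact force between clip and card_stand below 0.2 N); the arm keeps its last pose, push and grip.
It fails at once if another thing on the ledge is moved more than 25 mm (distance of any of dreidel_b_mid, dreidel_c_mid, cup, jar from where it was at the start of the episode above 0.025 m).
It also fails if it takes over 58 s, if anything falls off the work surface, if the arm or the gripper's body presses on something with over 40 N, if the wrist force passes 120 N, or if a joint passes its speed limit or range.

## Working session

There is one attempt and no reset: what is moved stays moved. The work goes in short steps, Python scripts to look and compute and a tool call to move; the robot and the scene stay as the last step left them, time stands still between calls to the robot, and variables do not carry over. Pictures are saved under pics/ and viewed, at most 10 in all, crops included, and the job is handed in when it is done.

Besides the shell and the picture viewer there is one more tool, called after "Request:" as name(argument=value, ...), one argument or row to a line, values as JSON. apply_moves: Moves the arm, as the interface text tells. Its arguments: {"type":"object","properties":{"steps":{"type":"array","items":{"type":"number"}}},"required":["steps"]}

```bash
mkdir -p pics; ls; python3 - <<'E'
from cell import telemetry, viewer, robot, recognise
import cv2, numpy as np
np.set_printoptions(precision=4,suppress=True)
for c in ("side","top"):
    im=viewer.grab_frame(c); cv2.imwrite(f"pics/{c}0.png",im[:,:,::-1])
    m=viewer.camera_model(c); print(c,m)
    for q in ("dreidel","clip","card_stand","dish","cup","jar"):
        print(q,[(np.round(d["rect"],1).tolist(),round(d["conf"],2)) for d in recognise(c,q)])
print(telemetry.read_state())
E
```

```text
pics
side {'mtx': array([[500.1816,   0.    , 315.8017],
       [  0.    , 500.1816, 193.1429],
       [  0.    ,   0.    ,   1.    ]]), 'R': array([[ 0.9927, -0.1203,  0.0001],
       [-0.0805, -0.6646, -0.7429],
       [ 0.0894,  0.7375, -0.6694]]), 't': array([-0.5204,  0.0406,  1.4609])}
dreidel [([310.9, 165.6, 321.1, 182.1], 0.74), ([338.4, 168.5, 353.0, 187.8], 0.59), ([285.5, 207.5, 300.3, 223.3], 0.51), ([314.0, 190.2, 320.1, 210.1], 0.47)]
clip [([274.7, 131.1, 300.3, 148.6], 0.66)]
card_stand [([333.6, 189.7, 373.8, 217.4], 0.98), ([338.5, 117.2, 359.8, 151.3], 0.57)]
dish []
cup [([335.9, 114.3, 359.6, 149.4], 0.95)]
jar [([331.0, 277.5, 359.8, 317.3], 0.77)]
top {'mtx': array([[368.716 ,   0.    , 317.6543],
       [  0.    , 368.716 , 200.2519],
       [  0.    ,   0.    ,   1.    ]]), 'R': array([[-0.0244, -0.9996, -0.0138],
       [-0.9942,  0.0257, -0.104 ],
       [ 0.1043,  0.0112, -0.9945]]), 't': array([-0.0293,  0.5194,  0.8005])}
dreidel [([264.4, 187.8, 285.4, 206.3], 0.7), ([279.1, 148.2, 296.9, 168.7], 0.66), ([316.1, 188.8, 328.4, 206.0], 0.63), ([344.7, 223.9, 361.5, 241.8], 0.56)]
clip [([175.5, 209.0, 205.0, 245.5], 0.85)]
card_stand [([321.7, 130.6, 349.9, 165.6], 0.75)]
dish [([391.8, 182.6, 448.1, 237.2], 0.94), ([321.0, 129.8, 351.1, 179.5], 0.25)]
cup [([172.1, 122.1, 213.8, 158.4], 0.7)]
jar [([470.6, 169.4, 508.1, 201.4], 0.59), ([321.0, 129.6, 353.3, 165.0], 0.4)]
{'time_s': 0.7, 'joints': array([-1.2646,  0.4909,  1.5589, -0.0001,  1.0917, -0.1056]), 'dq': array([ 0.0001, -0.0011, -0.0011, -0.0019, -0.0011, -0.0015]), 'joint_efforts': array([  0.0002, -61.2339, -25.8399,   0.0694,   0.0446,   0.0001]), 'ee_pos': array([ 0.2501, -0.5728,  0.2367]), 'eef_rot': array([ 0.    ,  0.9789,  0.2044, -0.    ]), 'ft_force': array([ 0.4842,  0.0276, -0.2378]), 'ft_torque': array([-0.0123, -0.0354, -0.0206]), 'grip_force': 0.0, 'grip_width': 0.9953972300036479}
```

```bash
python3 - <<'E'
import cv2
a=cv2.imread("pics/top0.png")[100:280,160:520]; cv2.imwrite("pics/top0c.png",cv2.resize(a,None,fx=2.2,fy=2.2,interpolation=cv2.INTER_CUBIC))
a=cv2.imread("pics/side0.png")[110:330,250:400]; cv2.imwrite("pics/side0c.png",cv2.resize(a,None,fx=2.7,fy=2.7,interpolation=cv2.INTER_CUBIC))
E
```

```text
(no output)
```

View pics/top0c.png

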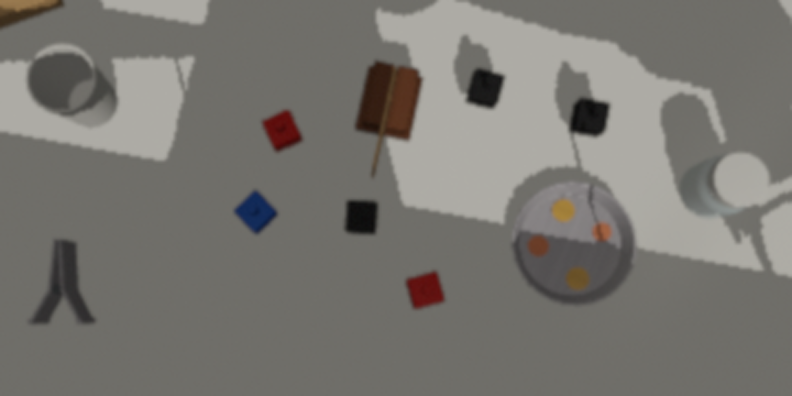

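View pics/side0c.png

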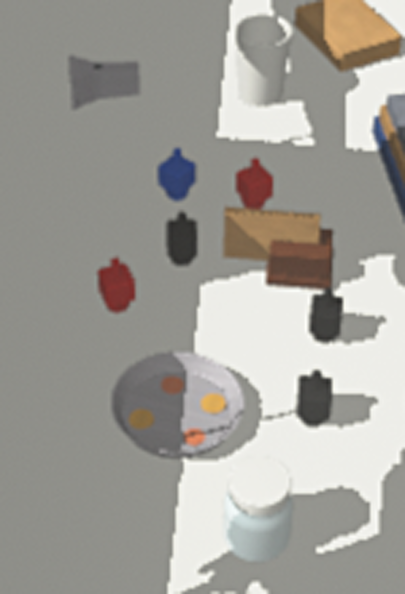

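The top view (image up = +x, left = +y) shows the black target dreidel at about (324,198), in front of the card edge at (330,180). The dish is at (421,210). The clip is at (190,227) with its levers towards the robot and its jaws ahead. Next I'll fit simple solid models to the masks in both views.

```bash
cat > h.py <<'E'
import cv2, numpy as np
from cell import viewer
from scipy.optimize import minimize
np.set_printoptions(precision=4,suppress=True)
CM={c:viewer.camera_model(c) for c in("side","top")}
U=6
def proj(c,X):
    m=CM[c]; p=(np.atleast_2d(X)@m["R"].T+m["t"])@m["mtx"].T; return p[:,:2]/p[:,2:]
def ray_z(c,uv,z):
    m=CM[c]; d=m["R"].T@np.linalg.solve(m["mtx"],[uv[0],uv[1],1]); o=-m["R"].T@m["t"]; return o+d*(z-o[2])/d[2]
def box(cx,cy,sx,sy,z0,z1,yaw=0):
    p=np.array([[a*sx/2,b*sy/2] for a in(-1,1) for b in(-1,1)]); c,s=np.cos(yaw),np.sin(yaw)
    p=p@np.array([[c,s],[-s,c]])+[cx,cy]; return np.vstack([np.c_[p,np.full(4,z)] for z in(z0,z1)])
def cyl(r,z0,r1,z1):
    a=np.linspace(0,2*np.pi,16); return np.vstack([np.c_[q*np.cos(a),q*np.sin(a),np.full(16,z)] for q,z in((r,z0),(r1,z1))])
def bar(p,q,w,z0,z1):
    p,q=np.array(p),np.array(q);d=q-p; return box(*((p+q)/2),np.hypot(*d),w,z0,z1,np.arctan2(d[1],d[0]))
DRE=[np.vstack([cyl(.008,0,.012,.006),box(0,0,.032,.032,.014,.044)]),cyl(.005,.044,.005,.064)]
def clip(th=0):
    P=[]
    for s in(1,-1):
        P+=[bar([-.032,s*.024],[0,s*.003],.005,0,.044),bar([0,s*.003],[.05,s*.003],.005,0,.044)]
    return P
def place(parts,x,y,z,yaw):
    c,s=np.cos(yaw),np.sin(yaw); R=np.array([[c,-s,0],[s,c,0],[0,0,1]]); return [p@R.T+[x,y,z] for p in parts]
def render(c,parts,roi):
    l,t,r,b=roi; m=np.zeros(((b-t)*U,(r-l)*U),np.uint8)
    for p in parts:
        q=((proj(c,p)+.5-[l,t])*U*16).astype(np.int32); cv2.fillConvexPoly(m,cv2.convexHull(q.reshape(-1,1,2)),255,shift=4)
    return cv2.resize(m,(r-l,b-t),interpolation=cv2.INTER_AREA)/255.
def fit(parts,masks,x0,step=(.006,.006,.004,.15)):
    # masks: {cam:(roi,float mask)}
    f=lambda v:sum(np.abs(render(c,place(parts,*v),roi)-m).sum()/m.sum() for c,(roi,m) in masks.items())
    best=None
    for k in (0,.3,-.3):
        x=np.array(x0,float)+[0,0,0,k]
        S=np.vstack([x]+[x+np.eye(4)[i]*step[i] for i in range(4)])
        r=minimize(f,x,method="Nelder-Mead",options=dict(initial_simplex=S,xatol=1e-4,fatol=1e-4,maxiter=400))
        if best is None or r.fun<best.fun: best=r
    return best.x,best.fun
E
python3 - <<'E'
from h import *
im={c:cv2.cvtColor(cv2.imread(f"pics/{c}0.png"),cv2.COLOR_BGR2GRAY).astype(int) for c in CM}
print(im["top"][186:212:2,310:340:2]); print(im["side"][184:214:2,304:332:2])
print(im["top"][204:252:3,168:208:3]); print(im["side"][126:154:2,270:306:3])
E
```

```text
[[110 110 110 110 109 110 110 110 110 110 110 110 110 110 110]
 [110 110 110 110 110 110 110 110 110 110 110 110 110 110 110]
 [110 110 110 108  95  91  93  93  93  96 100 109 110 110 110]
 [110 110 110 102  39  17  22  22  24  30  45 100 110 110 110]
 [109 110 110 102  34  15  14  15  14  14  25  96 110 110 109]
 [110 110 110 101  29  13  13  13  16  15  30  98 110 110 110]
 [110 110 110  97  24  15  14  12  13  14  31  99 110 110 110]
 [110 111 110  88  23  14  14  13  13  14  39 102 110 110 110]
 [110 110 110  84  19  15  15  15  12  16  41 103 110 110 110]
 [110 110 110  87  32  23  18  17  16  17  53 107 110 110 110]
 [110 110 110 108  94  83  79  74  74  71  85 109 110 110 110]
 [110 110 110 110 110 110 109 110 109 110 110 110 110 110 111]
 [110 110 110 110 110 110 110 110 110 110 110 110 111 110 110]]
[[143 143 143 144 145 119 118 141 144 144 144 143 144 143]
 [143 143 144 143 144 146 147 145 144 144 144 145 143 143]
 [143 144 143 143 143 146 112 122 145 144 143 144 144 145]
 [142 143 144 144 139 138  62  55 132 143 145 144 144 144]
 [144 142 143 145  76  52  51  50  50  85 14
[... 1565 characters left out ...]
142 143 142 143 143 143 142 143 143]
 [141 143 143 143 141 142 143 143 143 143 143 142]
 [142 143 126 141 144 144 144 144 143 144 144 143]
 [142 143 105 102 118 135 138 137 137 134 133 144]
 [143 143 108 102 102  70  98 102 103 101 102 144]
 [142 142 107 103 102 104 105 104 105 106 105 144]
 [142 142 113 103 101 102 106 104 106 106 104 144]
 [142 143 112 101 101 102 106 105 105 105 105 145]
 [141 142 121 100 100 101 106 106 106 106 105 144]
 [142 143 122 100 100 102 107 106 106 104 111 144]
 [143 142 122  99  98 108 123 133 138 143 144 143]
 [142 142 127  97 126 144 144 144 143 143 142 143]
 [142 142 132 138 144 143 142 143 144 143 143 142]
 [141 143 143 143 142 142 143 143 143 143 143 143]]
```

```bash
cat > m1.py <<'E'
from h import *
P={c:cv2.imread(f"pics/{c}0.png") for c in CM}
G={c:cv2.cvtColor(P[c],cv2.COLOR_BGR2GRAY).astype(float) for c in CM}
def dark(c,roi,bg,fg):
    l,t,r,b=roi; return roi,np.clip((bg-G[c][t:b,l:r])/(bg-fg),0,1)
def sat(c,roi):
    l,t,r,b=roi; h=P[c][t:b,l:r].astype(float); d=h[:,:,2]-h[:,:,0]; return roi,np.clip(d/25-.3,0,1)
mt=dark("top",(308,184,340,212),109,25); ms=dark("side",(304,186,330,214),142,56)
x=ray_z("top",(324,198),.044)
print("dreidel",fit(DRE,{"top":mt,"side":ms},[x[0],x[1],0,0]))
mt=dark("top",(168,200,212,252),108,55); ms=dark("side",(268,126,308,156),141,104)
x=ray_z("top",(190,227),.03)
print("clip",fit(clip(),{"top":mt,"side":ms},[x[0],x[1],0,0]))
ST=[box(.05,0,.1,.003,.01,.08),box(.082,0,.07,.06,0,.042)]
x=ray_z("top",(330,180),.08)
mt=sat("top",(312,122,360,186)); ms=sat("side",(328,187,378,222))
print("stand0",x); print("stand",fit(ST,{"top":mt,"side":ms},[x[0],x[1],0,-.2]))
for c,roi in(("top",(385,175,455,245)),):
    print("dish", ray_z("top",(160+574/2.2,100+243/2.2),.01))
E
python3 m1.py
```

```text
dreidel (array([ 0.5212, -0.0556, -0.0017, -0.0508]), np.float64(0.26704655566984176))
clip (array([ 0.4552,  0.2487,  0.0019, -0.0236]), np.float64(0.30993123043652215))
stand0 [ 0.5552 -0.07    0.08  ]
stand (array([ 0.5631, -0.0683,  0.0008, -0.2332]), np.float64(0.31016951843529994))
dish [ 0.4909 -0.2764  0.01  ]
```

```bash
cat > rel.py <<'E'
import sys; from h import np; from cell import telemetry
from scipy.spatial.transform import Rotation as Ro
s=telemetry.read_state(); q=s["eef_rot"]; R=Ro.from_quat([*q[1:],q[0]]); M=R.as_matrix()
print("t",s["time_s"],"pos",s["ee_pos"],"yaw",round(np.arctan2(M[1,0],M[0,0]),4),"tilt",M[:2,2],"grip",s["grip_width"]*.0951,s["grip_force"],"F",s["ft_force"],"j",s["joints"])
a=list(map(float,sys.argv[1:]))
for i in range(0,len(a),4):
    T=Ro.from_euler("z",a[i+3])*Ro.from_quat([1,0,0,0])
    print(M.T@(np.array(a[i:i+3])-s["ee_pos"]),(R.inv()*T).as_rotvec()/np.deg2rad(5))
E
python3 rel.py 0.521 -0.0556 0.17 -0.05; python3 - <<'E'
from h import *
print("dish",ray_z("top",(420.5,210),.02),ray_z("side",(316,259.6),.02))
for n,uv in(("red1",(353,232)),("blue",(276,196)),("red2",(288,159))): print(n,ray_z("top",uv,.044))
E
```

```text
t 0.7 pos [ 0.2501 -0.5728  0.2367] yaw 0.4118 tilt [-0.     -0.0001] grip 0.09466227657334692 0.0 F [ 0.4842  0.0276 -0.2378] j [-1.2646  0.4909  1.5589 -0.0001  1.0917 -0.1056]
[ 0.4552 -0.3655  0.0666] [0.0011 0.0005 5.2916]
dish [ 0.4912 -0.2728  0.02  ] [ 0.491 -0.278  0.02 ]
red1 [ 0.4453 -0.1177  0.044 ]
blue [0.5285 0.049  0.044 ]
red2 [0.6107 0.0212 0.044 ]
```

Request:
apply_moves(
  steps=[0.455,-0.366,0.067,0,0,5.3,0.07,0.455,-0.366,0.067,0,0,5.3,0.07,0.455,-0.366,0.067,0,0,5.3,0.07,0.455,-0.366,0.067,0,0,5.3,0.07,0.455,-0.366,0.067,0,0,5.3,0.07,0.455,-0.366,0.067,0,0,5.3,0.07,0.455,-0.366,0.067,0,0,5.3,0.07,0.455,-0.366,0.067,0,0,5.3,0.07,0.455,-0.366,0.067,0,0,5.3,0.07,0.455,-0.366,0.067,0,0,5.3,0.07],
)

```text
time_s: 1.53
ee_pos: [0.4425, -0.2041, 0.1892]
eef_rot: [0.0, 1.0, -0.025, 0.0]
ft_force: [0.5, -0.5, 0.4]
grip_width: 0.737
grip_force: 0.0
```

```bash
python3 rel.py 0.521 -0.0556 0.17 -0.05
```

```text
t 1.5333 pos [ 0.4425 -0.2041  0.1892] yaw -0.051 tilt [ 0.0006 -0.0004] grip 0.07004873377003218 0.0 F [ 0.5204 -0.4527  0.4   ] j [-0.5679  0.3588  1.945  -0.0001  0.837   1.0539]
[ 0.0708 -0.1524  0.0192] [ 0.0047 -0.0069 -0.011 ]
```

Request:
apply_moves(
  steps=[0.06,-0.13,0.017,0,0,0,0.07,0.06,-0.13,0.017,0,0,0,0.07,0.06,-0.13,0.017,0,0,0,0.07,0.06,-0.13,0.017,0,0,0,0.07,0.06,-0.13,0.017,0,0,0,0.07,0.06,-0.13,0.017,0,0,0,0.07,0.06,-0.13,0.017,0,0,0,0.07],
)

```text
time_s: 2.12
ee_pos: [0.5082, -0.0795, 0.1722]
eef_rot: [0.0, 1.0, -0.025, -0.0]
ft_force: [-0.3, -0.6, 0.1]
grip_width: 0.731
grip_force: 0.0
```

```bash
python3 rel.py 0.521 -0.0556 0.11 -0.05 0.521 -0.0556 0.039 -0.05
```

```text
t 2.1167 pos [ 0.5082 -0.0795  0.1722] yaw -0.0506 tilt [-0.     -0.0002] grip 0.06955215698160284 0.0 F [-0.2977 -0.6495  0.1447] j [-0.2836  0.4176  1.9006 -0.0003  0.8234  1.3379]
[ 0.0116 -0.0246  0.0622] [ 0.0025  0.0003 -0.0066]
[ 0.0116 -0.0246  0.1332] [ 0.0025  0.0003 -0.0066]
```

Request:
apply_moves(
  steps=[0.012,-0.0245,0.03,0,0,0,0.07,0.012,-0.0245,0.06,0,0,0,0.07,0.012,-0.0245,0.085,0,0,0,0.07,0.012,-0.0245,0.11,0,0,0,0.07,0.012,-0.0245,0.133,0,0,0,0.07,0.012,-0.0245,0.133,0,0,0,0.07,0.012,-0.0245,0.133,0,0,0,0.025,0.012,-0.0245,0.133,0,0,0,0.025,0.012,-0.0245,0.133,0,0,0,0.025,0.012,-0.0245,0.133,0,0,0,0.025],
)

```text
time_s: 2.95
ee_pos: [0.5222, -0.0557, 0.0405]
eef_rot: [0.0, 1.0, -0.026, 0.001]
ft_force: [0.1, -0.4, 0.1]
grip_width: 0.513
grip_force: 0.0
```

Request:
apply_moves(
  steps=[0,0,0,0,0,0,0.025,0,0,0,0,0,0,0.025,0,0,0,0,0,0,0.025],
)

```text
time_s: 3.2
ee_pos: [0.5219, -0.0554, 0.0397]
eef_rot: [0.0, 1.0, -0.025, 0.0]
ft_force: [-0.8, -0.4, 5.8]
grip_width: 0.337
grip_force: 30.0
```

```bash
python3 rel.py 0.521 -0.0556 0.15 -0.05 0.491 -0.2755 0.12 -0.05  0.491 -0.2755 0.047 -0.05; python3 - <<'E'
from h import *
im=viewer.grab_frame("side")[:,:,::-1][140:260,250:400]; cv2.imwrite("pics/s1.png",cv2.resize(im,None,fx=4,fy=4,interpolation=cv2.INTER_CUBIC))
E
```

```text
t 3.2 pos [ 0.5219 -0.0554  0.0397] yaw -0.0506 tilt [ 0.001  -0.0004] grip 0.032006799367259614 30.000810027122498 F [-0.7619 -0.3591  5.8167] j [-0.2315  0.642   1.9738 -0.0002  0.5248  1.39  ]
[-0.0007  0.0003 -0.1103] [ 0.0035 -0.0114 -0.0063]
[-0.0196  0.2214 -0.0803] [ 0.0035 -0.0114 -0.0063]
[-0.0197  0.2214 -0.0073] [ 0.0035 -0.0114 -0.0063]
```

View pics/s1.png

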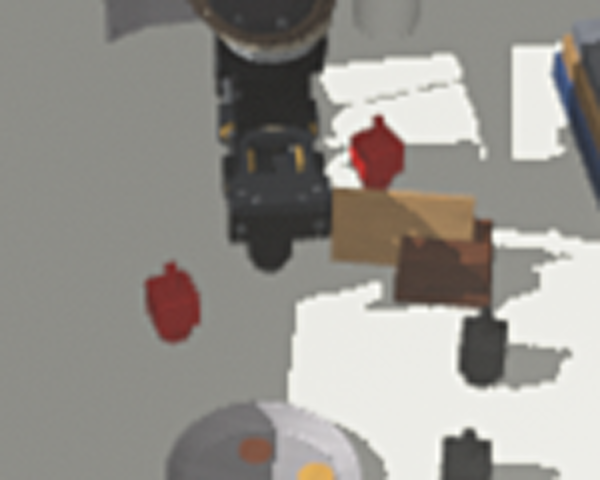

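The dreidel is gripped at a width of 32 mm (foot visible below the fingers at crop (270,255)), and the stand is untouched. I'll lift and carry it to the dish.

Request:
apply_moves(
  steps=[0,0,-0.03,0,0,0,0.025,0,0,-0.07,0,0,0,0.025,-0.002,0.01,-0.1,0,0,0,0.025,-0.005,0.045,-0.1,0,0,0,0.025,-0.01,0.085,-0.1,0,0,0,0.025,-0.012,0.125,-0.1,0,0,0,0.025,-0.015,0.165,-0.1,0,0,0,0.025,-0.02,0.2,-0.1,0,0,0,0.025,-0.02,0.221,-0.09,0,0,0,0.025,-0.02,0.221,-0.08,0,0,0,0.025],
)

```text
time_s: 4.08
ee_pos: [0.4902, -0.279, 0.1192]
eef_rot: [0.001, 1.0, -0.027, 0.001]
ft_force: [-0.5, 0.6, -1.0]
grip_width: 0.332
grip_force: 30.0
```

```bash
python3 rel.py  0.491 -0.2755 0.047 -0.05
```

```text
t 4.0833 pos [ 0.4902 -0.279   0.1192] yaw -0.0543 tilt [ 0.0018 -0.0018] grip 0.03157683009424857 29.99811440706253 F [-0.5075  0.6072 -1.0277] j [-0.6343  0.5515  1.8295 -0.0005  0.758   0.9911]
[ 0.0004 -0.0036  0.0722] [ 0.0193 -0.022  -0.0489]
```

Request:
apply_moves(
  steps=[0,0,0.03,0,0,0,0.025,0,0,0.05,0,0,0,0.025,0,0,0.065,0,0,0,0.025,0,0,0.072,0,0,0,0.025,0,0,0.072,0,0,0,0.025,0,0,0.072,0,0,0,0.025],
)

```text
time_s: 4.58
ee_pos: [0.4906, -0.2747, 0.0473]
eef_rot: [-0.0, 1.0, -0.025, -0.0]
ft_force: [-0.1, 0.7, -0.7]
grip_width: 0.333
grip_force: 30.0
```

Request:
apply_moves(
  steps=[0,0,0,0,0,0,0.045,0,0,0,0,0,0,0.055,0,0,0,0,0,0,0.055,0,0,0,0,0,0,0.055,0,0,-0.02,0,0,0,0.055,0,0,-0.05,0,0,0,0.055,0,0,-0.08,0,0,0,0.055,0,0,-0.11,0,0,0,0.095,0,0,-0.13,0,0,0,0.095,0,0,-0.13,0,0,0,0.095],
)

```text
time_s: 5.42
ee_pos: [0.4917, -0.2758, 0.1816]
eef_rot: [0.002, 1.0, -0.025, 0.003]
ft_force: [0.5, -0.1, 0.5]
grip_width: 0.735
grip_force: 0.0
```

```bash
python3 rel.py  0.421 0.2495 0.13 -0.024; python3 - <<'E'
from h import *
im=viewer.grab_frame("side")[:,:,::-1][110:330,220:420]; cv2.imwrite("pics/s2.png",cv2.resize(im,None,fx=2.7,fy=2.7,interpolation=cv2.INTER_CUBIC))
E
```

```text
t 5.4167 pos [ 0.4917 -0.2758  0.1816] yaw -0.0507 tilt [ 0.0058 -0.0042] grip 0.06988245886952674 0.0 F [ 0.5086 -0.1021  0.4502] j [-0.6284  0.4654  1.7775 -0.      0.8915  0.9931]
[-0.0975 -0.5213  0.049 ] [ 0.046  -0.0677 -0.3056]
```

View pics/s2.png

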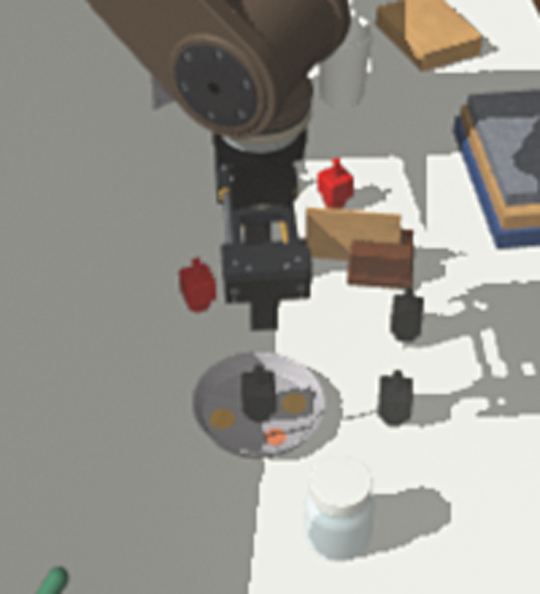

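The dreidel stands in the dish at crop (258,392), released, and the others are undisturbed. Next is the clip.

Request:
apply_moves(
  steps=[-0.098,-0.521,0.05,0,0,-0.3,0.095,-0.098,-0.521,0.05,0,0,-0.3,0.095,-0.098,-0.521,0.05,0,0,-0.3,0.095,-0.098,-0.521,0.05,0,0,-0.3,0.095,-0.098,-0.521,0.05,0,0,-0.3,0.095,-0.098,-0.521,0.05,0,0,-0.3,0.095,-0.098,-0.521,0.05,0,0,-0.3,0.095,-0.098,-0.521,0.05,0,0,-0.3,0.095,-0.098,-0.521,0.05,0,0,-0.3,0.095,-0.098,-0.521,0.05,0,0,-0.3,0.095],
)

```text
time_s: 6.3
ee_pos: [0.4333, 0.1378, 0.1369]
eef_rot: [0.0, 1.0, -0.012, -0.001]
ft_force: [0.9, 0.1, 0.8]
grip_width: 0.998
grip_force: 0.0
```

Request:
apply_moves(
  steps=[0,0,0,0,0,0,0.095],
)

```text
time_s: 6.38
ee_pos: [0.4323, 0.1413, 0.1366]
eef_rot: [-0.0, 1.0, -0.009, -0.001]
ft_force: [-0.2, -0.2, -0.1]
grip_width: 0.998
grip_force: 0.0
```

```bash
python3 rel.py  0.421 0.2495 0.13 -0.024
```

```text
t 6.3833 pos [0.4323 0.1413 0.1366] yaw -0.0189 tilt [-0.0024  0.0001] grip 0.09491514853798581 0.0 F [-0.2021 -0.1974 -0.0945] j [0.1702 0.4039 2.0719 0.0007 0.6682 1.7593]
[-0.0133 -0.108   0.0066] [-0.      0.0275  0.0588]
```

Request:
apply_moves(
  steps=[-0.004,-0.035,0.007,0,0,0.06,0.095,-0.008,-0.07,0.007,0,0,0.06,0.095,-0.0135,-0.1,0.007,0,0,0.06,0.095,-0.0135,-0.108,0.007,0,0,0.06,0.095,-0.0135,-0.108,0.007,0,0,0.06,0.095,-0.0135,-0.108,0.007,0,0,0.06,0.095],
)

```text
time_s: 6.88
ee_pos: [0.4233, 0.2438, 0.1303]
eef_rot: [0.0, 1.0, -0.014, -0.001]
ft_force: [0.4, -1.1, -0.9]
grip_width: 1.001
grip_force: 0.0
```

```bash
python3 rel.py  0.421 0.2495 0.028 -0.024; python3 - <<'E'
from h import *
im=viewer.grab_frame("side"); P={}
for c in CM: P[c]=viewer.grab_frame(c)[:,:,::-1]
a=cv2.resize(P["side"][90:190,230:350],None,fx=4,fy=4,interpolation=cv2.INTER_CUBIC); b=cv2.resize(P["top"][170:270,150:250],None,fx=4,fy=4,interpolation=cv2.INTER_CUBIC)
cv2.imwrite("pics/c1.png",np.hstack([a[:,:400],b]))
E
```

```text
t 6.8833 pos [0.4233 0.2438 0.1303] yaw -0.0288 tilt [-0.0012 -0.0008] grip 0.09514879397481385 0.0 F [ 0.3904 -1.1469 -0.8784] j [ 0.3873  0.4517  2.0002 -0.0004  0.6911  1.9872]
[-0.0024 -0.0057  0.1023] [ 0.0091  0.0139 -0.055 ]
```

View pics/c1.png

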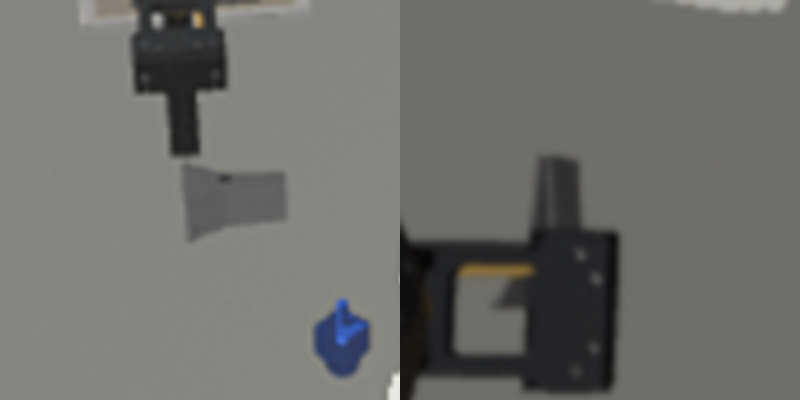

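The side view shows the clip still at its old place, with the open gripper above its levers. The clip lies on the gripper's line, so I'll descend and squeeze.

Request:
apply_moves(
  steps=[-0.001,-0.003,0.025,0,0,0,0.095,-0.001,-0.003,0.05,0,0,0,0.095,-0.001,-0.003,0.075,0,0,0,0.095,-0.001,-0.003,0.09,0,0,0,0.095,-0.001,-0.003,0.099,0,0,0,0.095,-0.001,-0.003,0.103,0,0,0,0.095,-0.001,-0.003,0.103,0,0,0,0.095,-0.001,-0.003,0.103,0,0,0,0.095],
)

```text
time_s: 7.7
ee_pos: [0.4232, 0.2471, 0.0286]
eef_rot: [-0.0, 1.0, -0.015, 0.0]
ft_force: [0.5, 0.8, -1.4]
grip_width: 1.0
grip_force: 0.0
```

```bash
python3 rel.py  0.421 0.2495 0.027 -0.024
```

```text
t 7.7 pos [0.4232 0.2471 0.0286] yaw -0.0303 tilt [0.0007 0.0002] grip 0.09513380709449196 0.0 F [ 0.4701  0.7885 -1.3645] j [ 0.3938  0.6368  2.0637 -0.0003  0.4404  1.9951]
[-0.0022 -0.0023  0.0016] [-0.002  -0.0076 -0.0719]
```

Request:
apply_moves(
  steps=[-0.002,-0.002,0.0015,0,0,0,0.06,-0.002,-0.002,0.0015,0,0,0,0.05,-0.002,-0.002,0.0015,0,0,0,0.04,-0.002,-0.002,0.0015,0,0,0,0.03,-0.002,-0.002,0.0015,0,0,0,0.025,-0.002,-0.002,0.0015,0,0,0,0.025,-0.002,-0.002,0.0015,0,0,0,0.025,-0.002,-0.002,0.0015,0,0,0,0.025,-0.002,-0.002,0.0015,0,0,0,0.025,-0.002,-0.002,0.0015,0,0,0,0.025],
)

```text
time_s: 8.53
ee_pos: [0.4207, 0.2494, 0.0265]
eef_rot: [0.0, 1.0, -0.015, -0.0]
ft_force: [-1.9, 0.1, 3.4]
grip_width: 0.358
grip_force: 8.6
```

Request:
apply_moves(
  steps=[0,0,0,0,0,0,0.025,0,0,-0.01,0,0,0,0.025,0,0,-0.03,0,0,0,0.025,0,0,-0.06,0,0,0,0.025,0,0,-0.09,0,0,0,0.025,0,0,-0.12,0,0,0,0.025,0,0,-0.12,0,0,0,0.025,0,0,-0.12,0,0,0,0.025,0,0,-0.12,0,0,0,0.025],
)

```text
time_s: 9.28
ee_pos: [0.4205, 0.2493, 0.1463]
eef_rot: [0.0, 1.0, -0.015, -0.0]
ft_force: [0.3, -0.8, -0.2]
grip_width: 0.285
grip_force: 30.0
```

```bash
python3 rel.py 0.465 -0.045 0.15 -0.233; python3 - <<'E'
from h import *
P={c:viewer.grab_frame(c)[:,:,::-1] for c in CM}
for c in P: cv2.imwrite(f"pics/{c}3.png",P[c])
a=cv2.resize(P["side"][70:170,240:340],None,fx=4,fy=4,interpolation=cv2.INTER_CUBIC); b=cv2.resize(P["top"][170:270,140:240],None,fx=4,fy=4,interpolation=cv2.INTER_CUBIC)
cv2.imwrite("pics/c2.png",np.hstack([a,b]))
E
```

```text
t 9.2833 pos [0.4205 0.2493 0.1463] yaw -0.0298 tilt [-0.0001 -0.0001] grip 0.027141913851172476 29.994636476039886 F [ 0.3183 -0.8239 -0.1676] j [ 0.3999  0.4257  1.9855 -0.0001  0.7305  2.0006]
[ 0.0532  0.2928 -0.0036] [0.0017 0.0007 2.3285]
```

View pics/c2.png

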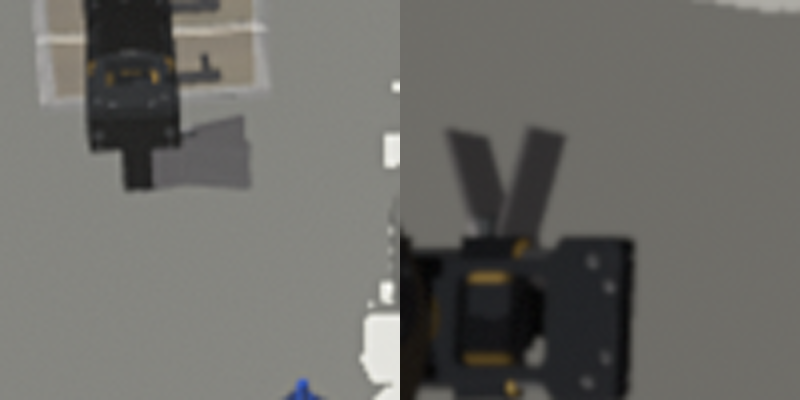

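The clip is held level and wide open. Jaw tips show at crop (447,130) and (528,130), and the grip is at the stop. I'll check where the tips sit relative to the tool.

```bash
python3 - <<'E'
from h import *
c,s=np.cos(-.03),np.sin(-.03); R=np.array([[c,s],[-s,c]])
for n,uv in(("L top",(151.5,202.5)),("R top",(172,202))): 
    X=ray_z("top",uv,.164); print(n,X,R@(X[:2]-[.4205,.2493]))
for n,uv,z in(("L? top",(240+243/4,70+117/4),.164),("near top",(240+247/4,70+(150)/4),.164),("near bottom",(240+249/4,70+187/4),.12)):
    X=ray_z("side",uv,z); print(n,X,R@(X[:2]-[.4205,.2493]))
E
```

```text
L top [0.5079 0.2686 0.164 ] [0.0868 0.0219]
R top [0.5079 0.2299 0.164 ] [ 0.0879 -0.0168]
L? top [0.5081 0.2661 0.164 ] [0.0871 0.0194]
near top [0.5065 0.2175 0.164 ] [ 0.0869 -0.0293]
near bottom [0.5087 0.2324 0.12  ] [ 0.0887 -0.0143]
```

Request:
apply_moves(
  steps=[0.003,0.015,-0.003,0,0,0.15,0.025,0.008,0.045,-0.003,0,0,0.4,0.025,0.014,0.08,-0.003,0,0,0.7,0.025,0.021,0.115,-0.003,0,0,1.0,0.025,0.027,0.15,-0.003,0,0,1.3,0.025,0.034,0.185,-0.003,0,0,1.6,0.025,0.04,0.22,-0.003,0,0,1.9,0.025,0.047,0.255,-0.003,0,0,2.1,0.025,0.051,0.28,-0.003,0,0,2.33,0.025,0.053,0.293,-0.003,0,0,2.33,0.025],
)

```text
time_s: 10.22
ee_pos: [0.4651, -0.0477, 0.1484]
eef_rot: [0.0, 0.993, -0.118, -0.001]
ft_force: [0.9, 1.0, -1.6]
grip_width: 0.286
grip_force: 30.0
```

Request:
apply_moves(
  steps=[0,0,0,0,0,0,0.025,0,0,0,0,0,0,0.025],
)

```text
time_s: 10.38
ee_pos: [0.4647, -0.0453, 0.1486]
eef_rot: [-0.0, 0.993, -0.117, -0.001]
ft_force: [-0.9, -0.0, -0.9]
grip_width: 0.29
grip_force: 30.0
```

```bash
python3 rel.py 0.465 -0.045 0.15 -0.233  0.466 -0.045 0.0495 -0.233; python3 - <<'E'
from h import *
P={c:viewer.grab_frame(c)[:,:,::-1] for c in CM}
for c in P: cv2.imwrite(f"pics/{c}4.png",P[c])
a=cv2.resize(P["side"][130:230,280:380],None,fx=4,fy=4,interpolation=cv2.INTER_CUBIC); b=cv2.resize(P["top"][120:220,285:385],None,fx=4,fy=4,interpolation=cv2.INTER_CUBIC)
cv2.imwrite("pics/c3.png",np.hstack([a,b]))
E
```

```text
t 10.3833 pos [ 0.4647 -0.0453  0.1486] yaw -0.2347 tilt [-0.002   0.0005] grip 0.02756813694410799 29.994591772556305 F [-0.922  -0.0307 -0.8672] j [-0.2389  0.3971  2.0329 -0.      0.7137  1.5667]
[ 0.0002 -0.0004 -0.0014] [-0.      0.0239 -0.0198]
[ 0.0014 -0.0006  0.0991] [-0.      0.0239 -0.0198]
```

View pics/c3.png

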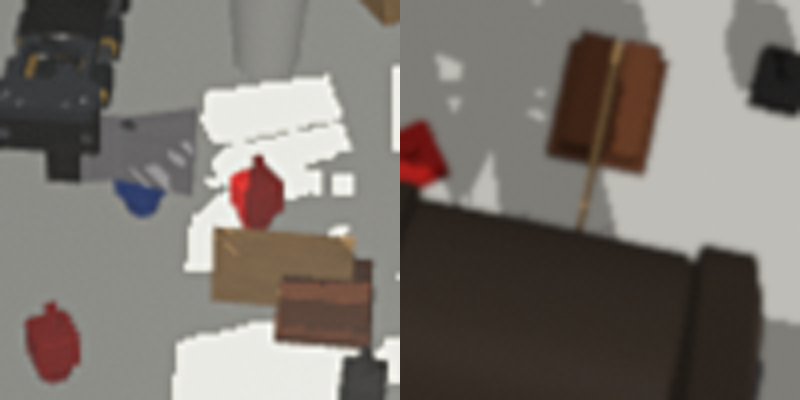

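```bash
python3 - <<'E'
from h import *
a=ray_z("top",(330,177.5),.08);b=ray_z("top",(339.3,130.5),.08); print(a,b,np.arctan2(*(b-a)[[1,0]]),np.hypot(*(b-a)[:2]))
a=ray_z("side",(333.2,187),.08);b=ray_z("side",(368.3,190),.08);d=ray_z("side",(333,205),.01); print(a,b,d,np.arctan2(*(b-a)[[1,0]]))
# bright-column card line in initial top picture
im=cv2.imread("pics/top0.png").astype(float); sc=im[:,:,2]-im[:,:,0]
for r in range(166,184): 
    w=np.clip(sc[r,322:340],0,None); print(r,round((w*np.arange(322,340)).sum()/(w.sum()+1e-6),2),round(w.sum(),0),end="; ")
E
```

```text
[ 0.5605 -0.0702  0.08  ] [ 0.6617 -0.0929  0.08  ] -0.22088078433458455 0.10371815329538532
[ 0.5649 -0.0708  0.08  ] [ 0.6603 -0.0952  0.08  ] [ 0.566  -0.0705  0.01  ] -0.24965524918601448
166 331.13 181.0; 167 331.01 181.0; 168 330.88 180.0; 169 330.9 182.0; 170 330.87 178.0; 171 330.62 172.0; 172 330.55 179.0; 173 330.53 176.0; 174 330.49 173.0; 175 330.49 166.0; 176 330.41 157.0; 177 330.51 144.0; 178 330.43 143.0; 179 330.37 136.0; 180 330.42 130.0; 181 330.53 116.0; 182 330.55 113.0; 183 330.61 115.0;
```

Edge estimates from both views agree at about (0.563, -0.070), yaw -0.235. I'll descend behind the edge, then advance.

Request:
apply_moves(
  steps=[0.0,0.001,0.02,0,0,0,0.025,0.0,0.001,0.045,0,0,0,0.025,0.0,0.001,0.07,0,0,0,0.025,0.0,0.001,0.09,0,0,0,0.025,0.0,0.001,0.099,0,0,0,0.025,0.0,0.001,0.099,0,0,0,0.025,0.0,0.001,0.099,0,0,0,0.025],
)

```text
time_s: 11.07
ee_pos: [0.4649, -0.0454, 0.0507]
eef_rot: [-0.0, 0.993, -0.116, -0.0]
ft_force: [-0.2, 0.3, -0.4]
grip_width: 0.283
grip_force: 30.0
```

```bash
python3 rel.py 0.5008 -0.0548 0.0495 -0.235; python3 - <<'E'
from h import *
P={c:viewer.grab_frame(c)[:,:,::-1] for c in CM}
a=cv2.resize(P["side"][150:230,280:380],None,fx=4,fy=4,interpolation=cv2.INTER_CUBIC); b=cv2.resize(P["top"][120:200,285:385],None,fx=4,fy=4,interpolation=cv2.INTER_CUBIC)
cv2.imwrite("pics/c4.png",np.hstack([a,b]))
E
```

```text
t 11.0667 pos [ 0.4649 -0.0454  0.0507] yaw -0.2321 tilt [-0.0007  0.0001] grip 0.02695712267121867 29.994713366031647 F [-0.2394  0.3012 -0.4193] j [-0.2389  0.5771  2.1081 -0.0001  0.457   1.5641]
[0.0371 0.0009 0.0011] [0.0006 0.0079 0.0327]
```

View pics/c4.png

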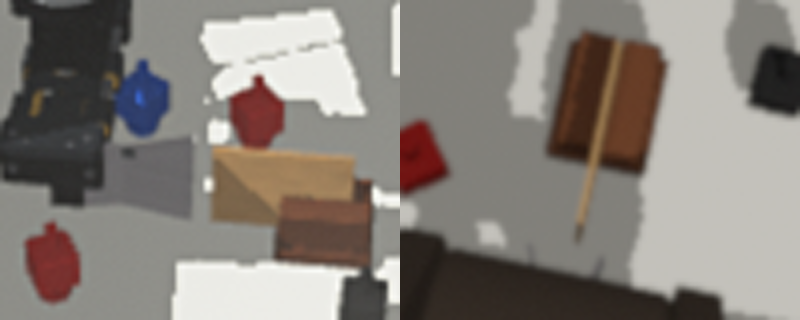

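The tips sit about 12 mm before the card edge. In the top view their midpoint (565) is about 2 px left of the card line (573), so I'll shift 3 mm to the right and then advance.

Request:
apply_moves(
  steps=[0.0,0.003,0.001,0,0,0,0.025,0.006,0.003,0.001,0,0,0,0.025,0.013,0.003,0.001,0,0,0,0.025,0.02,0.003,0.001,0,0,0,0.025,0.027,0.003,0.001,0,0,0,0.025,0.033,0.003,0.001,0,0,0,0.025,0.036,0.003,0.001,0,0,0,0.025,0.036,0.003,0.001,0,0,0,0.025,0.036,0.003,0.001,0,0,0,0.025,0.036,0.003,0.001,0,0,0,0.025],
)

```text
time_s: 12.0
ee_pos: [0.4989, -0.0571, 0.0494]
eef_rot: [0.0, 0.993, -0.116, -0.0]
ft_force: [-0.3, 0.2, -1.0]
grip_width: 0.284
grip_force: 30.0
```

```bash
python3 rel.py 0.5008 -0.0548 0.0495 -0.235; python3 - <<'E'
from h import *
P={c:viewer.grab_frame(c)[:,:,::-1] for c in CM}
a=cv2.resize(P["side"][150:300,280:380],None,fx=4,fy=4,interpolation=cv2.INTER_CUBIC); b=cv2.resize(P["top"][110:260,285:385],None,fx=4,fy=4,interpolation=cv2.INTER_CUBIC)
cv2.imwrite("pics/c5.png",np.hstack([a,b]))
E
```

```text
t 12.0 pos [ 0.4989 -0.0571  0.0494] yaw -0.233 tilt [-0.0005  0.0001] grip 0.027039251272552196 29.994590878486633 F [-0.2643  0.2385 -1.0197] j [-0.2456  0.6065  2.024  -0.0001  0.5116  1.5583]
[ 0.0014 -0.0027 -0.0001] [0.0008 0.006  0.0225]
```

View pics/c5.png

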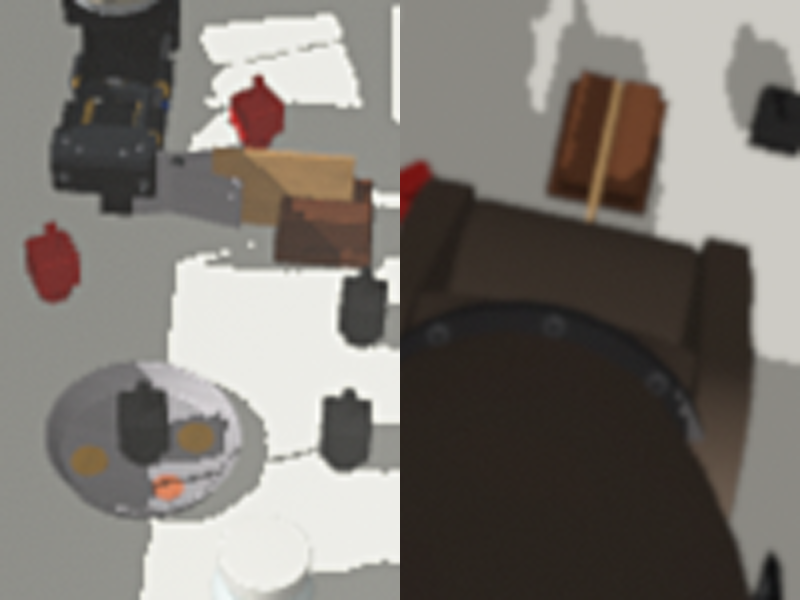

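The near jaw lies in front of the card with its tip at crop (241,225), and the far jaw is hidden behind it. Forces are about nil, and the dreidel still stands in the dish. A last numeric check of the tip comes before hand-in.

```bash
python3 - <<'E'
from h import *
from cell import robot
X=ray_z("side",(340.4,206.5),.023); c,s=np.cos(-.235),np.sin(-.235)
p=np.array([[c,s],[-s,c]])@(X[:2]-[.563,-.0697]); print(X,p)
if .012<p[0]<.04 and -.03<p[1]<-.009: print(robot.hand_in())
E
```

```text
[ 0.5838 -0.0928  0.023 ] [ 0.0256 -0.0176]
the job is handed in; nothing more can be done
None
```

The job is handed in at about 12 s on the robot's clock. The dreidel stands released in the dish, and the clip is held squeezed open and level around the card's edge. The right jaw tip measured 26 mm past the edge and 18 mm off the card. The left jaw is hidden behind the card, so I judged it only from earlier views.

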